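Stir the drying beads

TASK

Take the stirrer out of its holder and lower it in the open middle of the drying pot until you feel it gently touch the bottom. Keeping its foot down among the beads, close to the bottom and well away from the middle of the pot, stir at least two full turns anticlockwise (seen from above) until at least five of the six beads have clearly left the places where they lay; then stand the stirrer back in its holder. Keep all beads in the pot, do not knock or press the stirrer hard against the pot, and leave the things around undisturbed.

Things in the scene. Friction and masses are not known exactly. Their poses are not given: they have to be found in the camera images.
- pot: low round open drying pot of grey plastic, stuck to the desk; 128 mm outside, 120 mm inside diameter, straight wall 4 mm thick, rim 50 mm above the desk. Origin: centre of its underside on the desk, z up
- pot_floor (a point): centre of the pot's flat inner floor, 8 mm above the desk; axes as the pot's
- holder: stirrer holder, stuck to the desk: upright steel tube, 40 mm outside, 32 mm inside diameter, mouth 62 mm above the desk, on a flange 68 mm across. Origin: centre of its underside
- holder_floor (a point): centre of the flat inner floor of the holder's tube, 5 mm above the desk
- stirrer: stirrer, 175 mm long, 50 to 100 g, standing upright in the holder: steel foot 20 mm in diameter and 22 mm high, flat-ended; steel shaft 10 mm in diameter, and from 105 to 175 mm above the foot's end a wooden grip of square section 16 x 16 mm, its faces square to the stirrer's x and y. Origin: centre of the foot's flat end; z up along the grip
- stirrer_foot (a point): centre of the flat end of the stirrer's foot (the same point as the stirrer's origin)
- wipes_tub: tall round tub of wipes, 76 mm across, 154 mm high, loose, between pot and holder. Origin: centre of its underside
- soap_bottle: pump bottle, 61 x 73 mm, 181 mm high, loose, close behind the holder (about 90 mm from axis to axis). Origin: centre of its underside
- glue_stick: glue stick standing on end, 27 mm across, 88 mm high, loose, behind the pot. Origin: centre of its underside
- tip_jar: small jar with lid, 49 mm across, 57 mm high, loose, in front of the pot. Origin: centre of its underside
- bead1: one of six equal white smooth, slippery barrel-shaped drying beads, 20 mm across, 18 mm high, 12 g, lying in a loose ring of about 36 mm radius on the pot's floor that leaves the middle open. Origin: centre of its underside as it first stands
- bead2: one of six equal white smooth, slippery barrel-shaped drying beads, 20 mm across, 18 mm high, 12 g, lying in a loose ring of about 36 mm radius on the pot's floor that leaves the middle open. Origin: centre of its underside as it first stands
- bead3: one of six equal white smooth, slippery barrel-shaped drying beads, 20 mm across, 18 mm high, 12 g, lying in a loose ring of about 36 mm radius on the pot's floor that leaves the middle open. Origin: centre of its underside as it first stands
- bead4: one of six equal white smooth, slippery barrel-shaped drying beads, 20 mm across, 18 mm high, 12 g, lying in a loose ring of about 36 mm radius on the pot's floor that leaves the middle open. Origin: centre of its underside as it first stands
- bead5: one of six equal white smooth, slippery barrel-shaped drying beads, 20 mm across, 18 mm high, 12 g, lying in a loose ring of about 36 mm radius on the pot's floor that leaves the middle open. Origin: centre of its underside as it first stands
- bead6: one of six equal white smooth, slippery barrel-shaped drying beads, 20 mm across, 18 mm high, 12 g, lying in a loose ring of about 36 mm radius on the pot's floor that leaves the middle open. Origin: centre of its underside as it first stands
Not all that is in view belongs to the job. Of the things like the stirrer, leave any that is white; of the rest the larger one is meant.

How it is judged (in metres and radians):
On the way, in this order (a step that is already met when the one before it is completed fails the run):
1. the stirrer's foot touches the pot's floor in the middle (within 15 mm of the centre) (z of stirrer_foot in the frame of pot_floor below 0.004 m and horizontal distance between stirrer_foot and pot_floor below 0.015 m and contact force between stirrer and pot above 0.3 N).
2. stirring anticlockwise: the foot, less than 10 mm above the floor and more than 18 mm from the centre, passes the pot's +x side (z of stirrer_foot in the frame of pot_floor below 0.01 m and x of stirrer_foot in the frame of pot_floor above 0.018 m and y of stirrer_foot in the frame of pot_floor between -0.018 and 0.018 m and horizontal distance between stirrer_foot and pot_floor below 0.058 m).
3. stirring anticlockwise: the foot, less than 10 mm above the floor and more than 18 mm from the centre, passes the pot's +y side (z of stirrer_foot in the frame of pot_floor below 0.01 m and y of stirrer_foot in the frame of pot_floor above 0.018 m and x of stirrer_foot in the frame of pot_floor between -0.018 and 0.018 m and horizontal distance between stirrer_foot and pot_floor below 0.058 m).
4. stirring anticlockwise: the foot, less than 10 mm above the floor and more than 18 mm from the centre, passes the pot's -x side (z of stirrer_foot in the frame of pot_floor below 0.01 m and x of stirrer_foot in the frame of pot_floor below -0.018 m and y of stirrer_foot in the frame of pot_floor between -0.018 and 0.018 m and horizontal distance between stirrer_foot and pot_floor below 0.058 m).
5. stirring anticlockwise: the foot, less than 10 mm above the floor and more than 18 mm from the centre, passes the pot's -y side (z of stirrer_foot in the frame of pot_floor below 0.01 m and y of stirrer_foot in the frame of pot_floor below -0.018 m and x of stirrer_foot in the frame of pot_floor between -0.018 and 0.018 m and horizontal distance between stirrer_foot and pot_floor below 0.058 m).
6. stirring anticlockwise: the foot, less than 10 mm above the floor and more than 18 mm from the centre, passes the pot's +x side again (all of step 2).
At the end, for the whole second after the job is handed in: All six beads lie at rest in the pot, at least five of them more than 10 mm from where they lay at the start; the stirrer stands at rest, foot down, in its holder (foot within 12 mm of the tube's axis and within 8 mm of its floor, leaning less than 0.45 rad) (horizontal distance between each of bead1, bead2, bead3, bead4, bead5, bead6 and pot_floor below 0.058 m and height (world z) of each of bead1, bead2, bead3, bead4, bead5, bead6 below 0.05 m and linear speed of each of bead1, bead2, bead3, bead4, bead5, bead6 below 0.02 m/s and distance of any of bead1, bead2 from where it was at the start of the episode above 0.01 m and distance of any of bead1, bead3 from where it was at the start of the episode above 0.01 m and distance of any of bead1, bead4 from where it was at the start of the episode above 0.01 m and distance of any of bead1, bead5 from where it was at the start of the episode above 0.01 m and distance of any of bead1, bead6 from where it was at the start of the episode above 0.01 m and distance of any of bead2, bead3 from where it was at the start of the episode above 0.01 m and distance of any of bead2, bead4 from where it was at the start of the episode above 0.01 m and distance of any of bead2, bead5 from where it was at the start of the episode above 0.01 m and distance of any of bead2, bead6 from where it was at the start of the episode above 0.01 m and distance of any of bead3, bead4 from where it was at the start of the episode above 0.01 m and distance of any of bead3, bead5 from where it was at the start of the episode above 0.01 m and distance of any of bead3, bead6 from where it was at the start of the episode above 0.01 m and distance of any of bead4, bead5 from where it was at the start of the episode above 0.01 m and distance of any of bead4, bead6 from where it was at the start of the episode above 0.01 m and distance of any of bead5, bead6 from where it was at the start of the episode above 0.01 m and horizontal distance between stirrer_foot and holder_floor below 0.012 m and z of stirrer_foot in the frame of holder_floor between -0.004 and 0.008 m and angle between stirrer's own z axis and vertical below 0.45 rad and linear speed of stirrer below 0.03 m/s); the robot touches nothing.
It fails at once if the stirrer presses on the pot with more than 80 N (a peak of 30 N is usual when touching down at 15 mm/s) (contact force between stirrer and pot above 80 N).
It fails at once if the wipes tub is moved more than 25 mm or tipped more than 0.4 rad (distance of wipes_tub from where it was at the start of the episode above 0.025 m or angle between wipes_tub's own z axis and vertical above 0.4 rad).
It fails at once if the soap bottle is moved more than 25 mm or tipped more than 0.4 rad (distance of soap_bottle from where it was at the start of the episode above 0.025 m or angle between soap_bottle's own z axis and vertical above 0.4 rad).
It fails at once if the glue stick is moved more than 25 mm or tipped more than 0.4 rad (distance of glue_stick from where it was at the start of the episode above 0.025 m or angle between glue_stick's own z axis and vertical above 0.4 rad).
It fails at once if the ear-tip jar is moved more than 25 mm or tipped more than 0.4 rad (distance of tip_jar from where it was at the start of the episode above 0.025 m or angle between tip_jar's own z axis and vertical above 0.4 rad).
It also fails if it takes over 61 s, if anything falls off the work surface, if the arm or the gripper's body presses on something with over 40 N, if the wrist force passes 120 N, or if a joint passes its speed limit or range.

ROBOT

A 6-joint arm with a two-finger parallel gripper is mounted at the origin on a cart in front of the work surface, level with it; the furniture and walls round the work are solid. World frame = base frame: x ahead of the robot, y to its left, z up, the work surface at z = 0. Lengths are in m, angles in degrees, forces in N, time in s.
With the tool pointing down it reaches from about 0.25 to 0.8 m from the base axis. Payload 3.9 kg.
Tool frame: the origin (TCP) lies where the fingers leave the gripper's body, on its centre line; the fingertips stand 73 mm ahead of it and the grasp point (between the pads) lies ahead of it (arm.tcp_to_grasp is the z of the grasp point in the tool frame, in m); z points along the fingers, y is the line along which they close (so a half turn about z gives the same grasp; the last joint's range is limited). The gripper opens to 85 mm and grips with 20 to 120 N. Pads are 22 mm wide; open, the fingers measure 114 mm over their backs; the gripper's body (76 mm by 85 mm) begins 54 mm behind the grasp point. The pads swing forward as they close: fully open they stand 13 mm farther back than shut.
Start: joints at [-68.698, 14.897, -7.913, 67.191, 0, 90], TCP at [0.191, -0.489, 0.304] pointing down, gripper open.
Joint ranges: [-159.42, 159.42], [-47.68, 98.78], [-73.54, 78.23], [-108.79, 121.32], [-90, 84.71], [-180, 180]. Speed limits (degrees/s): [147.25, 147.25, 180, 180, 180, 180].

INTERFACE

Orientations are given as [roll, pitch, yaw] about the fixed x, y, z axes, in that order (R = Rz(yaw) Ry(pitch) Rx(roll)).
In Python, from workcell import arm, eyes gives the robot as it stands.
- The arm moves only by the tool drive_tool, never from a script. Its argument "targets" is a list of rows, each a list of 3 entries, a list of its own where there are three numbers: the turn, a rotation vector about the tool's x, y, z in degrees, then the shift along the tool's x, y, z in mm, then the closure, from -1 (fully open) to 1 (shut). In form: [[[ax, ay, az], [x, y, z], claw], ...]. A call has exactly 5 rows; each row shifts and turns the commanded pose from where the row before left it, along the tool's axes as they then stand; what a row does not reach is not made up. A row lasts 1/12 s, in which the tool goes at most 41.7 mm and 7.16 degrees, less where a joint would pass 70% of its speed; a pose out of reach is approached as far as the arm can. A call is refused whole if a number of a shift passes 41.7 or a number of a turn 7.16, either way. A call with a gripper value outside its range is refused whole. The fingers move at their own pace and stop on an object; "force" is the grip in N (left out, the last holds). Time passes only in rows, so rows that do not move let the fingers close, or fill a call up. It gives the time, the measured TCP pose, the force, the opening and the grip force at its end, in the units of the state.
- arm.state(): the state, without advancing time (a new reading comes with each control period).
- eyes.snapshot(name): name is "scene" or "top"; returns the picture (400x640x3 uint8, red, green, blue); there is no depth.
- eyes.calibration(name): a dict with "vertical_fov" (degrees; the focal length in pixels is half the picture's height over the tangent of half this angle, whatever the lens; pixels are square), "cx", "cy" (the principal point, pixels), "R" (3x3) and "t" (3): a world point X has camera coordinates R X + t. Camera axes: x right, y down, z forward; pixel columns grow to the right and rows downward; lengths in m; the calibration is good to about 2 mm. A picture is of the moment at which its call begins. calibration takes no time and is no camera call.
- arm.sign_off(): hands the job in; it is judged then, once.
Trained networks look in the newest picture that a camera, given by its name, has taken for a name from the list of things; names that differ only in an ending like _2 or _b are one class to them, and where a whole thing is asked for, a point or a joint stands for the part that bears it (a point fixed in the world has none). Each returns a list of dicts, best first, with "p" (0 to 1); they miss things now and then, are a little off and sometimes report something else, mostly with a low value. They report only what shows in the picture. A call takes as long as a camera call. They do not tell look-alikes from the thing itself.
- eyes.look_for(camera, target): "xy" ([column, row] in pixels, amid what is visible of it).
The state is a dict: "clock": time; "q": joint angles; "joint_vel": joint speeds; "joint_torque": joint torques, N m; "position": TCP position; "ee_rot": TCP orientation; "contact_force": force on the tool from outside, world axes, zero at the start; "wrist_torque": the same for the moment, N m; "gripper_width": finger opening in m; "grasp_force": force on a finger pad.
Only numpy, scipy, OpenCV 4.12 (cv2) and the standard library are available. Lean on these libraries where they do the work, as an engineer would, in place of code of your own. Each camera call takes 0.05 s, during which the arm holds its last target. There are 200 camera calls.

## Working session

There is one attempt and no reset: what is moved stays moved. The work goes in short steps, Python scripts to look and compute and a tool call to move; the robot and the scene stay as the last step left them, time stands still between calls to the robot, and variables do not carry over. Pictures are saved under pics/ and viewed, at most 10 in all, crops included, and the job is handed in when it is done.

Besides the shell and the picture viewer there is one more tool, called after "Request:" by a JSON object that holds its "api" and its "payload", one argument or row to a line. drive_tool: Moves the arm, as the interface text tells. Its arguments: {"type":"object","properties":{"targets":{"type":"array","items":{"type":"array"}},"force":{"type":"number"}},"required":["targets"]}

```bash
mkdir -p pics; ls
python3 - <<'E'
from workcell import arm, eyes
import cv2,numpy as np
print(arm.tcp_to_grasp, arm.state())
for c in ["scene","top"]:
    im=eyes.snapshot(c); cv2.imwrite(f"pics/{c}0.png",im[:,:,::-1])
    print(c,eyes.calibration(c))
    for t in ["pot","holder","stirrer","stirrer_foot","wipes_tub","soap_bottle","glue_stick","tip_jar","bead1"]:
        print(t,[(np.round(d["xy"],1).tolist(),round(d["p"],2)) for d in eyes.look_for(c,t)][:7])
print(arm.state()["clock"])
E
```

```text
pics
0.0539 {'clock': 0.0, 'q': array([-6.86971685e+01,  1.49363351e+01, -7.98749277e+00,  6.71927043e+01,
       -7.10162962e-04,  9.00009758e+01]), 'joint_vel': array([ 0.1349443 ,  0.05147019,  0.01322289, -0.01589907,  0.03784995,
       -0.07182089]), 'joint_torque': array([ 1.88689778e-04, -4.05676532e+01,  2.53921813e+01,  1.86800474e-02,
        1.29582750e-04, -2.04749284e-06]), 'position': array([ 0.19052169, -0.48859998,  0.30304784]), 'ee_rot': array([-1.79883468e+02,  7.12146211e-04,  2.13018571e+01]), 'contact_force': array([0.60190056, 0.34503693, 0.49983366]), 'wrist_torque': array([ 0.04850979, -0.00110144,  0.00697579]), 'grasp_force': 0.0, 'gripper_width': 0.08542702557723224}
scene {'vertical_fov': 49.699035884718086, 'cx': 318.79978688086914, 'cy': 199.3776573841438, 'R': array([[-0.92657146, -0.37611716,  0.00110139],
       [-0.19500726,  0.47789584, -0.85649736],
       [ 0.321617  , -0.79382079, -0.51615023]]), 't': array([0.44044548, 0.13845641, 0.91022431])}
pot [([326.1, 179.1], 0.86)]
holder [([297.7, 246.8], 0.73)]
stirrer [([321.1, 199.6], 0.83), ([330.
[... 394 characters left out ...]
': array([[ 0.01251239, -0.99965274,  0.02319135],
       [-0.99729914, -0.01415491, -0.07206986],
       [ 0.0723731 , -0.02222695, -0.99712993]]), 't': array([-0.03846544,  0.51601438,  0.87893536])}
pot [([373.5, 192.9], 0.85)]
holder [([233.2, 226.8], 0.71)]
stirrer [([202.0, 271.7], 0.62), ([263.3, 235.9], 0.59), ([219.6, 221.6], 0.51), ([388.4, 192.2], 0.21)]
stirrer_foot [([200.0, 268.9], 0.81), ([261.3, 232.9], 0.66), ([219.8, 222.4], 0.58)]
wipes_tub [([295.7, 187.1], 0.9), ([371.2, 195.3], 0.48)]
soap_bottle [([224.8, 175.9], 0.64)]
glue_stick [([374.5, 147.4], 0.78)]
tip_jar [([365.6, 242.9], 0.95)]
bead1 [([354.9, 195.4], 0.55), ([357.5, 185.0], 0.48), ([387.3, 191.8], 0.45)]
1.0
```

Run:
```python
import cv2
a=cv2.imread("pics/top0.png")[120:300,170:430]
cv2.imwrite("pics/topc.png",cv2.resize(a,None,fx=3,fy=3,interpolation=cv2.INTER_CUBIC))
a=cv2.imread("pics/scene0.png")[120:290,220:400]
cv2.imwrite("pics/scenec.png",cv2.resize(a,None,fx=3.5,fy=3.5,interpolation=cv2.INTER_CUBIC))
```

```text
(no output)
```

View pics/topc.png

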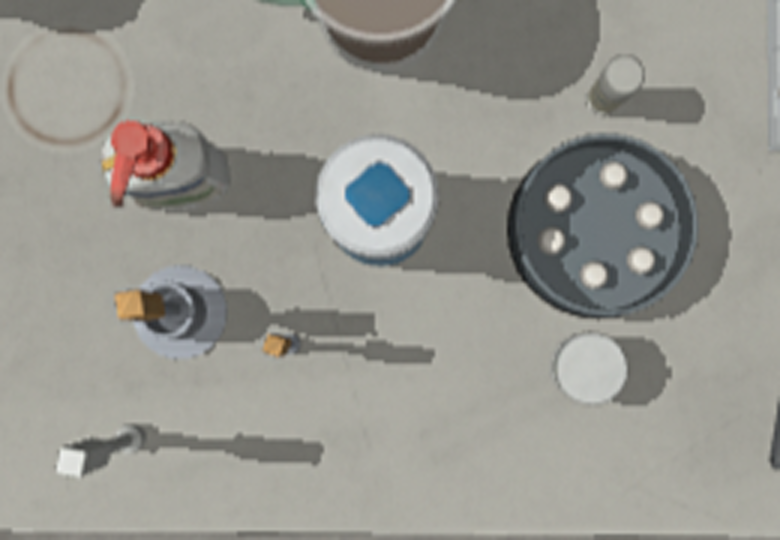

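View pics/scenec.png

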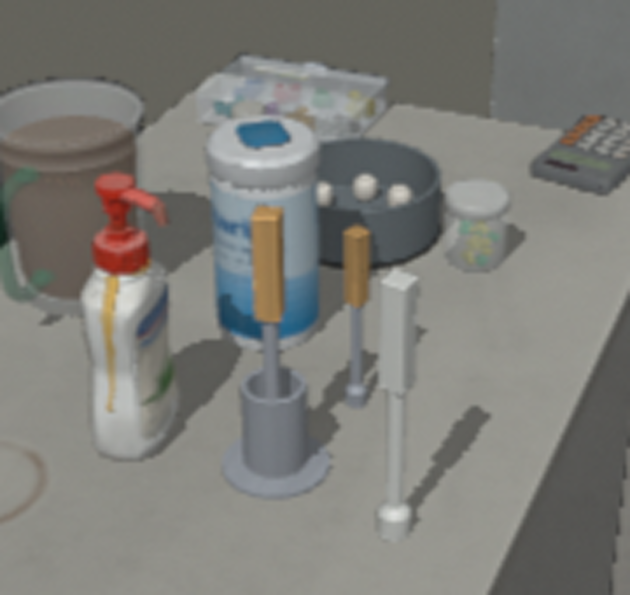

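```bash
cat > lib.py <<'E'
from workcell import arm, eyes
import cv2,numpy as np
from scipy.optimize import differential_evolution as DE, minimize
def cal(c):
    k=eyes.calibration(c); return k,200/np.tan(np.radians(k["vertical_fov"]/2))
K={c:cal(c) for c in ("scene","top")}
def proj(c,X):
    k,f=K[c]; p=np.atleast_2d(X)@np.array(k["R"]).T+k["t"]
    return p[:,:2]/p[:,2:]*f+[k["cx"],k["cy"]]
def ray(c,uv,z):
    k,f=K[c]; R=np.array(k["R"]); d=R.T@np.array([(uv[0]-k["cx"])/f,(uv[1]-k["cy"])/f,1]); o=-R.T@k["t"]
    return (o+d*(z-o[2])/d[2])[:2]
def edge(im):
    g=cv2.GaussianBlur(cv2.cvtColor(im,cv2.COLOR_BGR2GRAY),(0,0),.8).astype(np.float32)
    return np.hypot(cv2.Sobel(g,5,1,0),cv2.Sobel(g,5,0,1))
a=np.linspace(0,2*np.pi,120,endpoint=False)
def circ(x,y,z,r): return np.c_[x+r*np.cos(a),y+r*np.sin(a),0*a+z]
def score(E,c,P):
    p=proj(c,P).astype(np.float32)
    return np.minimum(cv2.remap(E[c],p[:,:1],p[:,1:],1),250).mean()
def fit(E,circs,x0,cams,w=.02):
    f=lambda v:-sum(score(E,c,circ(v[0],v[1],z,r)) for c in cams for z,r in circs)
    s=DE(f,[(x0[0]-w,x0[0]+w),(x0[1]-w,x0[1]+w)],seed=1,tol=1e-6); return s.x.round(4),round(s.fun)
def orange(im,roi):
    h=cv2.cvtColor(im,cv2.COLOR_BGR2HSV); m=cv2.inRange(h,(8,90,60),(24,255,255))
    o=np.zeros_like(m); x0,y0,x1,y1=roi; o[y0:y1,x0:x1]=m[y0:y1,x0:x1]; return o
B=np.array([[x,y,z] for x in(-.008,.008) for y in(-.008,.008) for z in(.105,.175)])
def box(v):
    ex=np.array([v[2],v[3],1.]); z=ex/np.linalg.norm(ex); x=np.array([np.cos(v[4]),np.sin(v[4]),0]); x-=z*(x@z); x/=np.linalg.norm(x)
    return B@np.array([x,np.cross(z,x),z])+[v[0],v[1],v[5]]
S=4
def render(c,P,roi):
    x0,y0,x1,y1=roi
    m=np.zeros(((y1-y0)*S,(x1-x0)*S),np.uint8); h=cv2.convexHull(((proj(c,P)+.5-[x0,y0])*S).astype(np.float32))
    cv2.fillConvexPoly(m,np.round(h*16).astype(np.int32),255,shift=4)
    return cv2.resize(m,(x1-x0,y1-y0),interpolation=cv2.INTER_AREA)/255.
E
python3 - <<'E'
from lib import *
im={c:cv2.imread(f"pics/{c}0.png") for c in K}; E={c:edge(im[c]) for c in K}
p0=ray("top",(371,195),.03); h0=ray("top",(229,224),.03); print(p0,h0)
for cams in (["top"],["scene"],["top","scene"]):
    print(cams,"pot",fit(E,[(.05,.064),(.05,.06)],p0,cams),"hold",fit(E,[(.003,.034),(.062,.02)],h0,cams))
for n,uv,z in [("tub",(295,185),.154),("soap",(226,178),.1),("small",(261.5,235),.12),("glue",(378,145),.088),("jar",(367,243),.057)]: print(n,ray("top",uv,z).round(3))
for uv in [(187,65.5),(204.5,58),(217,71.5),(213.5,87),(198,91.5),(184.5,80)]: print("bead",ray("top",(uv[0]+170,uv[1]+120),.022).round(3))
roi={"top":(205,212,228,230),"scene":(285,175,305,216)}
M={c:orange(im[c],roi[c]) for c in K}
W={}
for c in K:
    x0,y0,x1,y1=roi[c]; W[c]=M[c][y0:y1,x0:x1]/255.; print(c,W[c].sum(),np.argwhere(M[c]).min(0),np.argwhere(M[c]).max(0))
def f(v): return sum(np.abs(render(c,box(v),roi[c])-W[c]).sum()/W[c].sum() for c in K)
for t in range(2):
    s=DE(f,[(h0[0]-.02,h0[0]+.02),(h0[1]-.02,h0[1]+.02),(-.15,.15),(-.15,.15),(-.8,.8),(.003,.009)],seed=t,maxiter=150)
    print(s.x.round(4),round(s.fun,3),"mid",box(s.x).mean(0).round(4),"yaw",np.degrees(s.x[4]))
E
```

```text
[ 0.53004008 -0.16017637] [0.46448085 0.13936157]
['top'] pot (array([ 0.5279, -0.1538]), -250) hold (array([0.4654, 0.136 ]), -228)
['scene'] pot (array([ 0.5268, -0.1584]), -204) hold (array([0.4781, 0.1348]), -102)
['top', 'scene'] pot (array([ 0.5276, -0.1543]), -437) hold (array([0.4652, 0.1364]), -301)
tub [0.535 0.   ]
soap [0.553 0.136]
small [0.443 0.062]
glue [ 0.626 -0.164]
jar [ 0.429 -0.148]
bead [ 0.551 -0.131]
bead [ 0.568 -0.169]
bead [ 0.539 -0.196]
bead [ 0.505 -0.188]
bead [ 0.495 -0.155]
bead [ 0.519 -0.126]
scene 256.0 [179 292] [211 300]
top 128.0 [217 209] [226 224]
[ 0.4684  0.1496 -0.0088 -0.0458  0.3467  0.0037] 0.432 mid [0.4672 0.1432 0.1435] yaw 19.863497145515105
[ 0.4684  0.1494 -0.0092 -0.0445  0.3408  0.0038] 0.433 mid [0.4671 0.1432 0.1436] yaw 19.526879876164546
```

Run:
```python
from lib import *
im={c:cv2.imread(f"pics/{c}0.png") for c in K}
out=[]
def draw(c,roi,curves,s):
    x0,y0,x1,y1=roi; a=cv2.resize(im[c][y0:y1,x0:x1],None,fx=s,fy=s,interpolation=cv2.INTER_CUBIC)
    for P,col in curves:
        p=(proj(c,P)-[x0,y0]+.5)*s-.5; cv2.polylines(a,[np.round(p).astype(np.int32)],True,col,1)
    a=cv2.resize(a,(390,290)) if a.shape[:2]!=(290,390) else a
    return a
g,r=(0,255,0),(0,0,255)
pot=[(circ(.5276,-.1543,.05,.064),g),(circ(.5276,-.1543,.05,.06),r),(circ(.5276,-.1543,0,.064),(255,0,0))]
H=(.4652,.1364); hol=[(circ(*H,.003,.034),g),(circ(*H,.062,.02),r)]
b=box([ 0.4684,0.1496,-0.0088,-0.0458,0.3467,0.0037]); hol+=[(b[[1,3,7,5]],(255,0,0)),(b[[0,2,6,4]],(255,255,0))]
T=np.vstack([np.hstack([draw("top",(332,160,410,218),pot,5),draw("top",(200,200,258,243),hol,390/58)]),
 np.hstack([draw("scene",(300,150,358,193),pot,390/58),draw("scene",(262,175,354,265),hol,4.2)])])
cv2.imwrite("pics/ov.png",T)
```

```text
(no output)
```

View pics/ov.png

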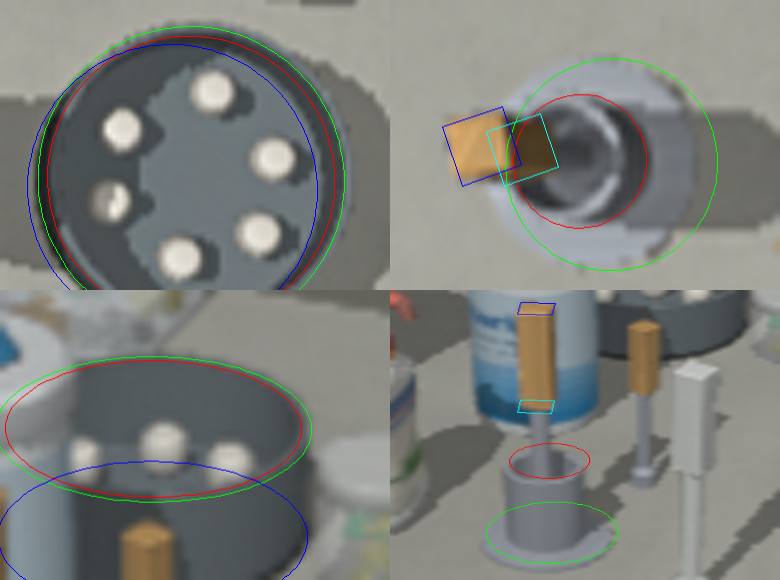

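View pics/top0.png

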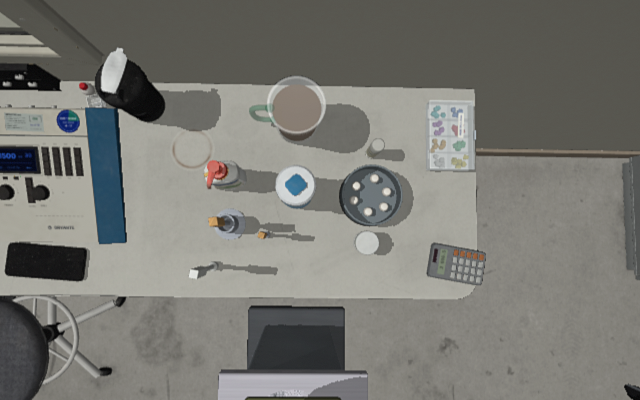

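Run:
```python
from lib import *
im={c:cv2.imread(f"pics/{c}0.png") for c in K}; E={c:edge(im[c]) for c in K}
for c in K:
  R=np.array(K[c][0]["R"]);print(c,"cam centre",-R.T@K[c][0]["t"], "nadir/px of base origin",proj(c,[[0,0,0],[.4,0,0]]))
for cam in K:
  p0=(.5275,-.157); h0=(.467,.136)
  for n,z,r,x0 in [("rim",.05,.064,p0),("rimin",.05,.06,p0),("floor",.008,.06,p0),("flange",.003,.034,h0),("mouth",.062,.02,h0),("mouthin",.062,.016,h0)]:
    print(cam,n,fit(E,[(z,r)],x0,[cam],.015))
```

```text
scene cam centre [0.14236061 0.82204634 0.58791493] nadir/px of base origin [[527.77066249 265.06877901]
 [347.82269489 224.50820034]]
top cam centre [ 0.45149071 -0.01161189  0.9144939 ] nadir/px of base origin [[292.14276535 446.42095532]
 [295.03222272 254.80863076]]
scene rim (array([ 0.5293, -0.1569]), -98)
scene rimin (array([ 0.5254, -0.1594]), -111)
scene floor (array([ 0.5202, -0.1428]), -118)
scene flange (array([0.4647, 0.121 ]), -43)
scene mouth (array([0.4753, 0.1408]), -73)
scene mouthin (array([0.4666, 0.1422]), -80)
top rim (array([ 0.5275, -0.1535]), -172)
top rimin (array([ 0.5254, -0.1484]), -154)
top floor (array([ 0.53  , -0.1517]), -115)
top flange (array([0.4783, 0.1385]), -74)
top mouth (array([0.4654, 0.1362]), -161)
top mouthin (array([0.4656, 0.1447]), -187)
```

```bash
cat > ov.py <<'E'
from lib import *
im={c:cv2.imread(f"pics/{c}0.png") for c in K}
def draw(c,roi,curves,s):
    x0,y0,x1,y1=roi; a=cv2.resize(im[c][y0:y1,x0:x1],None,fx=s,fy=s,interpolation=cv2.INTER_CUBIC)
    a=np.clip(a*1.5,0,255).astype(np.uint8)
    for P,col in curves:
        p=np.round((proj(c,P)-[x0,y0]+.5)*s-.5).astype(int)
        for q in p: 
            if 0<=q[0]<a.shape[1] and 0<=q[1]<a.shape[0]: a[q[1],q[0]]=col
    return cv2.resize(a,(400,300))
g,r,b=(0,255,0),(0,0,255),(255,0,0)
def go(p,H,B,fn):
    pot=[(circ(*p,.05,.064),g),(circ(*p,.05,.06),r),(circ(*p,0,.064),b),(circ(*p,.008,.06),(0,255,255))]
    hol=[(circ(*H,.003,.034),g),(circ(*H,.062,.02),r),(circ(*H,.062,.016),(0,255,255))]
    bx=box(B); e=[(0,1),(2,3),(4,5),(6,7),(1,3),(3,7),(7,5),(5,1),(0,2),(2,6),(6,4),(4,0)]
    hol+=[(np.linspace(bx[i],bx[j],40),b) for i,j in e]
    cv2.imwrite(fn,np.vstack([np.hstack([draw("top",(332,160,412,220),pot,5),draw("top",(200,200,256,242),hol,8)]),
     np.hstack([draw("scene",(285,145,365,205),pot,5),draw("scene",(258,175,348,242.5.__int__()+20),hol,5)])]))
E
python3 -c "
from ov import *
go((.527,-.157),(.466,.1435),[.4672,.1435,0,0,.34,.005],'pics/ov2.png')"
```

```text
(no output)
```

View pics/ov2.png

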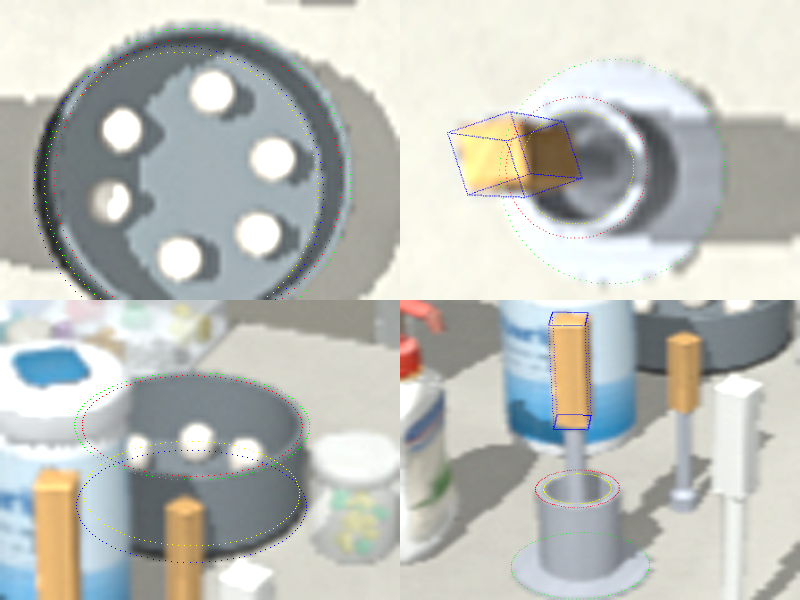

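Run:
```python
import cv2,numpy as np
a=cv2.imread("pics/top0.png")[210:232,203:230]; b=cv2.imread("pics/scene0.png")[174:218,282:312]
f=lambda x,s:cv2.resize(x,None,fx=s,fy=s,interpolation=cv2.INTER_NEAREST)
A=f(a,16);B=f(b,11)
H=max(A.shape[0],B.shape[0]);c=np.zeros((H,A.shape[1]+B.shape[1],3),np.uint8);c[:A.shape[0],:A.shape[1]]=A;c[:B.shape[0],A.shape[1]:]=B
cv2.imwrite("pics/grip.png",c)
```

```text
(no output)
```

View pics/grip.png

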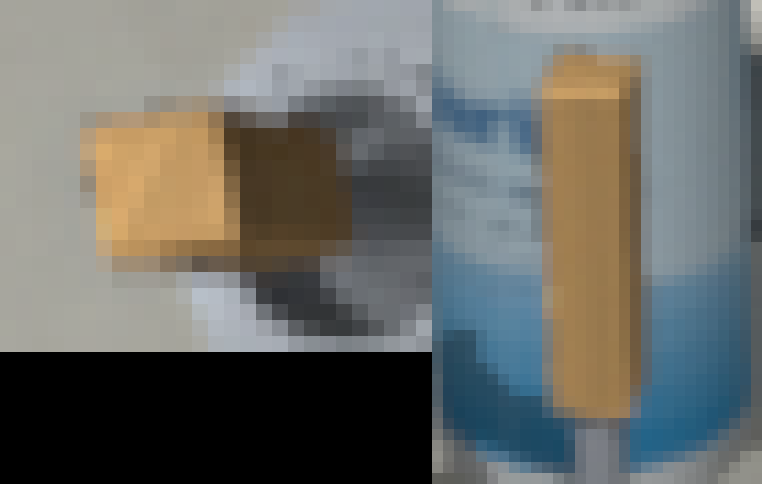

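Request:
{"api": "drive_tool", "payload": {
  "targets": [
    [[0,0,6.15],[0,0,0],-1],
    [[0,0,6.15],[0,0,0],-1],
    [[0,0,0],[0,0,0],-1],
    [[0,0,0],[0,0,0],-1],
    [[0,0,0],[0,0,0],-1]
  ]
}}

```text
clock: 1.42
position: [0.1907, -0.4891, 0.3039]
ee_rot: [180.0, -0.0, 9.1]
contact_force: [-0.1, 0.1, -0.1]
gripper_width: 0.0854
grasp_force: 0.0
```

```bash
cat > go.py <<'E'
from lib import *
from scipy.spatial.transform import Rotation as Ro
def toolshift(target):
    s=arm.state(); R=Ro.from_euler("xyz",s["ee_rot"],degrees=True).as_matrix()
    d=(R.T@(np.array(target)-s["position"])*1000); return s["clock"],s["position"].round(4),s["ee_rot"].round(2),d.round(1)
E
python3 - <<'E'
from go import *
print("top ray",ray("top",(212.6,220.8),.18),"scene ray",ray("scene",(296.05,180.05),.18))
print(toolshift([.467,.1435,.30]))
E
```

```text
top ray [0.46748667 0.1424106 ] scene ray [0.4660073  0.14309697]
(1.4167, array([ 0.1907, -0.4891,  0.3039]), array([180.  ,  -0.  ,   9.13]), array([ 373.2, -580.8,    3.9]))
```

Request:
{"api": "drive_tool", "payload": {
  "targets": [
    [[0,0,0],[18.6,-29,0],-1],
    [[0,0,0],[18.6,-29,0],-1],
    [[0,0,0],[18.6,-29,0],-1],
    [[0,0,0],[18.6,-29,0],-1],
    [[0,0,0],[18.6,-29,0],-1]
  ]
}}

```text
clock: 1.83
position: [0.2601, -0.3299, 0.3039]
ee_rot: [180.0, -0.0, 9.1]
contact_force: [0.8, -0.1, 0.4]
gripper_width: 0.0858
grasp_force: 0.0
```

Request:
{"api": "drive_tool", "payload": {
  "targets": [
    [[0,0,0],[18.6,-29,0],-1],
    [[0,0,0],[18.6,-29,0],-1],
    [[0,0,0],[18.6,-29,0],-1],
    [[0,0,0],[18.6,-29,0],-1],
    [[0,0,0],[18.6,-29,0],-1]
  ]
}}

```text
clock: 2.25
position: [0.3293, -0.1721, 0.3042]
ee_rot: [180.0, -0.0, 9.1]
contact_force: [0.5, -0.7, 0.3]
gripper_width: 0.0854
grasp_force: 0.0
```

Request:
{"api": "drive_tool", "payload": {
  "targets": [
    [[0,0,0],[18.6,-29,0],-1],
    [[0,0,0],[18.6,-29,0],-1],
    [[0,0,0],[18.6,-29,0],-1],
    [[0,0,0],[18.6,-29,0],-1],
    [[0,0,0],[18.6,-29,0],-1]
  ]
}}

```text
clock: 2.67
position: [0.3986, -0.0141, 0.3042]
ee_rot: [180.0, -0.0, 9.1]
contact_force: [1.4, 0.4, 0.3]
gripper_width: 0.0854
grasp_force: 0.0
```

Request:
{"api": "drive_tool", "payload": {
  "targets": [
    [[0,0,0],[18.6,-29,0],-1],
    [[0,0,0],[18.6,-29,0],-1],
    [[0,0,0],[18.6,-29,0],-1],
    [[0,0,0],[0,0,0],-1],
    [[0,0,0],[0,0,0],-1]
  ]
}}

```text
clock: 3.08
position: [0.4411, 0.0745, 0.3037]
ee_rot: [-179.8, 0.0, 9.6]
contact_force: [-0.4, 0.0, 0.1]
gripper_width: 0.0853
grasp_force: 0.0
```

Run:
```python
from go import *
print(toolshift([.4667,.1428,.202]))
```

```text
(3.0833, array([0.4411, 0.0745, 0.3037]), array([-1.7976e+02,  1.0000e-02,  9.6000e+00]), array([ 36.7, -62.6, 102. ]))
```

Request:
{"api": "drive_tool", "payload": {
  "targets": [
    [[0,0,0],[18.5,-30.5,0],-1],
    [[0,0,0],[18.5,-30.5,0],-1],
    [[0,0,0],[0,0,0],-1],
    [[0,0,0],[0,0,0],-1],
    [[0,0,0],[0,0,0],-1]
  ]
}}

```text
clock: 3.5
position: [0.4721, 0.1055, 0.3044]
ee_rot: [-178.2, 0.1, 11.8]
contact_force: [-0.9, -0.3, -0.1]
gripper_width: 0.0852
grasp_force: 0.0
```

Run:
```python
from go import *
print(toolshift([.4667,.1428,.202]))
im=eyes.snapshot("scene")[:,:,::-1]; t=eyes.snapshot("top")[:,:,::-1]
f=lambda x:cv2.resize(x,(400,400),interpolation=cv2.INTER_CUBIC)
cv2.imwrite("pics/pre.png",np.hstack([f(np.ascontiguousarray(im[120:260,230:370])),f(np.ascontiguousarray(t[160:280,150:270]))]))
```

```text
(3.5, array([0.4721, 0.1055, 0.3044]), array([-1.7823e+02,  1.1000e-01,  1.1770e+01]), array([  2.5, -34.5, 103.5]))
```

View pics/pre.png

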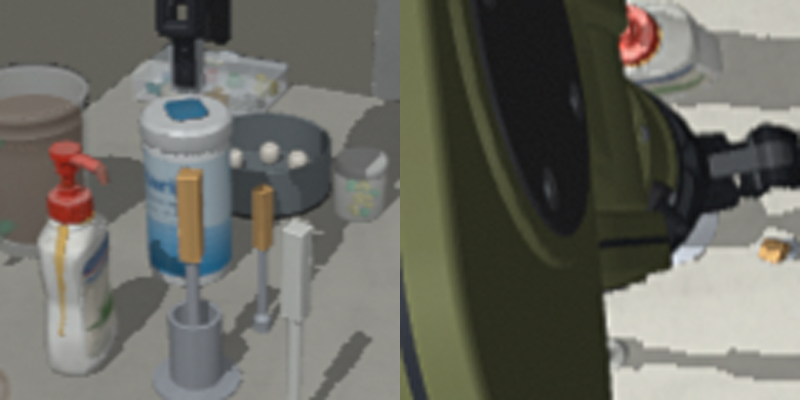

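Run:
```python
from go import *
s=arm.state(); print(s["q"].round(1),s["position"],s["ee_rot"])
```

```text
[ 11.7  10.9 -13.2  66.    1.8 179.9] [0.47207748 0.10553619 0.30454108] [-1.78211246e+02  7.65607423e-02  1.17591173e+01]
```

Request:
{"api": "drive_tool", "payload": {
  "targets": [
    [[0,0,-7.1],[0,0,0],-1],
    [[0,0,-7.1],[0,0,0],-1],
    [[0,0,-7.1],[0,0,0],-1],
    [[0,0,-7.1],[0,0,0],-1],
    [[0,0,-7.1],[0,0,0],-1]
  ]
}}

```text
clock: 4.02
position: [0.4723, 0.1058, 0.3047]
ee_rot: [-178.5, -1.0, 47.6]
contact_force: [-0.5, -0.0, 0.3]
gripper_width: 0.0852
grasp_force: 0.0
```

Request:
{"api": "drive_tool", "payload": {
  "targets": [
    [[0,0,-7.1],[0,0,0],-1],
    [[0,0,-7.1],[0,0,0],-1],
    [[0,0,-7.1],[0,0,0],-1],
    [[0,0,-7.1],[0,0,0],-1],
    [[0,0,-7.1],[0,0,0],-1]
  ]
}}

```text
clock: 4.43
position: [0.4723, 0.1058, 0.3047]
ee_rot: [-179.4, -1.7, 83.1]
contact_force: [-0.6, -1.1, 0.1]
gripper_width: 0.0855
grasp_force: 0.0
```

Request:
{"api": "drive_tool", "payload": {
  "targets": [
    [[0,0,-7.1],[0,0,0],-1],
    [[0,0,-7.1],[0,0,0],-1],
    [[0,0,-7.1],[0,0,0],-1],
    [[0,0,-7.1],[0,0,0],-1],
    [[0,0,-7.1],[0,0,0],-1]
  ]
}}

```text
clock: 4.85
position: [0.4723, 0.1058, 0.3047]
ee_rot: [179.5, -1.7, 118.6]
contact_force: [-0.2, 0.3, -0.4]
gripper_width: 0.0855
grasp_force: 0.0
```

Request:
{"api": "drive_tool", "payload": {
  "targets": [
    [[0,0,-7.1],[0,0,0],-1],
    [[0,0,-7.1],[0,0,0],-1],
    [[0,0,-7.1],[0,0,0],-1],
    [[0,0,-7.1],[0,0,0],-1],
    [[0,0,-7.1],[0,0,0],-1]
  ]
}}

```text
clock: 5.27
position: [0.4723, 0.1058, 0.3047]
ee_rot: [178.6, -1.1, 154.1]
contact_force: [-0.3, -0.2, 0.2]
gripper_width: 0.0853
grasp_force: 0.0
```

Request:
{"api": "drive_tool", "payload": {
  "targets": [
    [[0,0,-7.1],[0,0,0],-1],
    [[0,0,-7.1],[0,0,0],-1],
    [[0,0,-7.1],[0,0,0],-1],
    [[0,0,0],[0,0,0],-1],
    [[0,0,0],[0,0,0],-1]
  ]
}}

```text
clock: 5.68
position: [0.4725, 0.106, 0.3047]
ee_rot: [178.3, -0.5, 174.9]
contact_force: [-0.2, 0.8, -0.9]
gripper_width: 0.0857
grasp_force: 0.0
```

Run:
```python
from go import *
print(toolshift([.4667,.1428,.202]), arm.state()["q"].round(1))
```

```text
(5.6833, array([0.4725, 0.106 , 0.3047]), array([178.28,  -0.54, 174.92]), array([  8.1,  33. , 103.8])) [ 11.7  10.9 -13.1  66.    1.8  16.8]
```

```bash
cat >> go.py <<'E'
def turn(yaw):
    R=Ro.from_euler("xyz",arm.state()["ee_rot"],degrees=True)
    return (R.inv()*Ro.from_euler("xyz",[180,0,yaw],degrees=True)).as_rotvec(degrees=True).round(2)
E
python3 -c "
from go import *
print(turn(-171))"
```

```text
[  1.78  -0.33 -14.09]
```

Request:
{"api": "drive_tool", "payload": {
  "targets": [
    [[0.6,-0.1,-4.7],[0,0,0],-1],
    [[0.6,-0.1,-4.7],[0,0,0],-1],
    [[0.6,-0.1,-4.7],[0,0,0],-1],
    [[0,0,0],[0,0,0],-1],
    [[0,0,0],[0,0,0],-1]
  ]
}}

```text
clock: 6.1
position: [0.4728, 0.1065, 0.3046]
ee_rot: [-180.0, -0.0, -171.0]
contact_force: [0.4, 0.4, 0.0]
gripper_width: 0.0852
grasp_force: 0.0
```

```bash
python3 -c "
from go import *
print(turn(-171),toolshift([.4667,.1428,.202]))"
```

```text
[-0.   -0.03  0.01] (6.1, array([0.4728, 0.1065, 0.3046]), array([-1.8000e+02, -3.0000e-02, -1.7099e+02]), array([  0.3,  36.8, 102.6]))
```

Request:
{"api": "drive_tool", "payload": {
  "targets": [
    [[0,0,0],[0.3,18.4,0],-1],
    [[0,0,0],[0,18.4,0],-1],
    [[0,0,0],[0,0,0],-1],
    [[0,0,0],[0,0,17],-1],
    [[0,0,0],[0,0,17],-1]
  ]
}}

```text
clock: 6.52
position: [0.4677, 0.143, 0.2711]
ee_rot: [-180.0, 0.2, -170.9]
contact_force: [0.7, -0.7, -1.1]
gripper_width: 0.0851
grasp_force: 0.0
```

Request:
{"api": "drive_tool", "payload": {
  "targets": [
    [[0,0,0],[0,0,17],-1],
    [[0,0,0],[0,0,17],-1],
    [[0,0,0],[0,0,17],-1],
    [[0,0,0],[0,0,17],-1],
    [[0,0,0],[0,0,0],-1]
  ]
}}

```text
clock: 6.93
position: [0.4648, 0.1417, 0.1997]
ee_rot: [-179.9, -0.4, -170.9]
contact_force: [-0.5, -0.7, -0.1]
gripper_width: 0.0852
grasp_force: 0.0
```

```bash
python3 -c "
from go import *
print(turn(-171),toolshift([.4667,.1428,.202]))
s=eyes.snapshot('scene')[:,:,::-1];t=eyes.snapshot('top')[:,:,::-1]
f=lambda x:cv2.resize(np.ascontiguousarray(x),(400,400),interpolation=cv2.INTER_CUBIC)
cv2.imwrite('pics/pre2.png',np.hstack([f(s[150:260,240:350]),f(t[160:280,170:290])]))"
```

```text
[-0.07 -0.36  0.09] (6.9333, array([0.4648, 0.1417, 0.1997]), array([-179.93,   -0.36, -170.91]), array([-2.1,  0.8, -2.3]))
```

View pics/pre2.png

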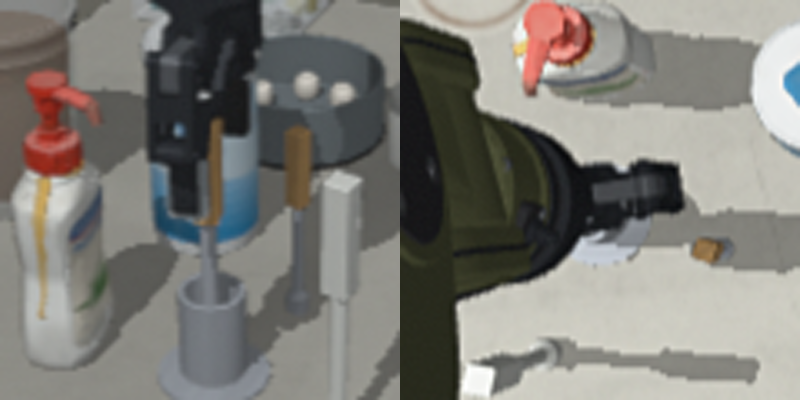

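Request:
{"api": "drive_tool", "payload": {
  "targets": [
    [[0,0,0],[0,0,0],1],
    [[0,0,0],[0,0,0],1],
    [[0,0,0],[0,0,0],1],
    [[0,0,0],[0,0,0],1],
    [[0,0,0],[0,0,0],1]
  ],
  "force": 70
}}

```text
clock: 7.45
position: [0.4671, 0.143, 0.2031]
ee_rot: [-180.0, 0.0, -170.8]
contact_force: [-0.3, -0.2, 0.2]
gripper_width: 0.0258
grasp_force: 0.0
```

Request:
{"api": "drive_tool", "payload": {
  "targets": [
    [[0,0,0],[0,0,0],1],
    [[0,0,0],[0,0,0],1],
    [[0,0,0],[0,0,0],1],
    [[0,0,0],[0,0,0],1],
    [[0,0,0],[0,0,0],1]
  ]
}}

```text
clock: 7.87
position: [0.4672, 0.1429, 0.2031]
ee_rot: [-180.0, 0.0, -170.8]
contact_force: [-0.5, -1.6, 5.6]
gripper_width: 0.0153
grasp_force: 68.6
```

```bash
python3 -c "
from go import *
s=arm.state()
print(turn(-171),toolshift([.527,-.158,.39]),s['gripper_width'],s['contact_force'],s['wrist_torque'])"
```

```text
[-0.02  0.04  0.23] (7.8667, array([0.4672, 0.1429, 0.2031]), array([-1.7998e+02,  4.0000e-02, -1.7077e+02]), array([ -10.9, -306.6, -186.8])) 0.015332266172762753 [-0.51543992 -1.56399567  5.6177025 ] [-0.27204069  0.07572244  0.0383816 ]
```

Request:
{"api": "drive_tool", "payload": {
  "targets": [
    [[0,0,0],[0,0,-8],1],
    [[0,0,0],[0,0,-16],1],
    [[0,0,0],[0,0,-24],1],
    [[0,0,0],[0,0,-24],1],
    [[0,0,0],[0,0,-24],1]
  ]
}}

```text
clock: 8.28
position: [0.4661, 0.1428, 0.2992]
ee_rot: [-180.0, -0.1, -170.8]
contact_force: [0.8, 1.2, -1.1]
gripper_width: 0.015
grasp_force: 68.1
```

Request:
{"api": "drive_tool", "payload": {
  "targets": [
    [[0,0,0],[0,0,-24],1],
    [[0,0,0],[0,0,-24],1],
    [[0,0,0],[0,0,-24],1],
    [[0,0,0],[0,0,-16],1],
    [[0,0,0],[0,0,0],1]
  ]
}}

```text
clock: 8.7
position: [0.4679, 0.1434, 0.39]
ee_rot: [179.9, 0.3, -170.8]
contact_force: [0.1, 0.4, -0.8]
gripper_width: 0.0153
grasp_force: 68.2
```

Request:
{"api": "drive_tool", "payload": {
  "targets": [
    [[0,0,0],[-0.5,-15,0],1],
    [[0,0,0],[-1,-25,0],1],
    [[0,0,0],[-1,-25,0],1],
    [[0,0,0],[-1,-25,0],1],
    [[0,0,0],[-1,-25,0],1]
  ]
}}

```text
clock: 9.12
position: [0.4892, 0.0292, 0.3851]
ee_rot: [180.0, -0.2, -170.7]
contact_force: [0.1, 0.9, -1.0]
gripper_width: 0.0154
grasp_force: 68.3
```

Request:
{"api": "drive_tool", "payload": {
  "targets": [
    [[0,0,0],[-1,-25,0],1],
    [[0,0,0],[-1,-25,0],1],
    [[0,0,0],[-1,-25,0],1],
    [[0,0,0],[-1,-25,0],1],
    [[0,0,0],[-1,-25,0],1]
  ]
}}

```text
clock: 9.53
position: [0.5143, -0.0935, 0.3851]
ee_rot: [179.9, -0.2, -170.8]
contact_force: [0.1, 1.2, -0.4]
gripper_width: 0.0152
grasp_force: 68.3
```

Request:
{"api": "drive_tool", "payload": {
  "targets": [
    [[0,0,0],[-1,-25,0],1],
    [[0,0,0],[-1,-25,0],1],
    [[0,0,0],[-0.5,-16,0],1],
    [[0,0,0],[0,0,0],1],
    [[0,0,0],[0,0,0],1]
  ]
}}

```text
clock: 9.95
position: [0.5274, -0.1576, 0.385]
ee_rot: [179.9, -0.2, -170.9]
contact_force: [0.9, 1.6, -2.0]
gripper_width: 0.0152
grasp_force: 68.3
```

Run:
```python
from go import *
s=arm.state()
print(turn(-171),toolshift([.527,-.158,.39]),s['gripper_width'],s['contact_force'],s['wrist_torque'],s["clock"])
f=lambda x,s:cv2.resize(np.ascontiguousarray(x),None,fx=s,fy=s,interpolation=cv2.INTER_CUBIC)
a=eyes.snapshot('scene')[:,:,::-1];t=eyes.snapshot('top')[:,:,::-1]
cv2.imwrite('pics/scene1.png',a);cv2.imwrite('pics/top1.png',t)
cv2.imwrite('pics/air.png',np.hstack([f(a[60:210,260:410],2.6),f(t[140:290,330:480],2.6)]))
```

```text
[ 0.1  -0.16  0.14] (9.95, array([ 0.5274, -0.1576,  0.385 ]), array([ 1.7990e+02, -1.6000e-01, -1.7086e+02]), array([ 0.5, -0.3, -5. ])) 0.015157184711354106 [ 0.90520539  1.60754773 -1.97654227] [0.02527169 0.00481463 0.0187948 ] 9.95
```

View pics/air.png

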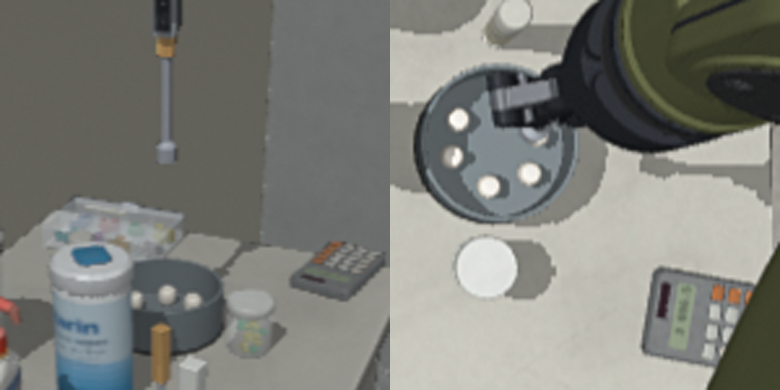

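Request:
{"api": "drive_tool", "payload": {
  "targets": [
    [[0,0,0],[0.5,-0.3,10],1],
    [[0,0,0],[0,0,20],1],
    [[0,0,0],[0,0,25],1],
    [[0,0,0],[0,0,25],1],
    [[0,0,0],[0,0,20],1]
  ]
}}

```text
clock: 10.47
position: [0.5265, -0.156, 0.285]
ee_rot: [180.0, -0.1, -170.7]
contact_force: [-0.9, 0.3, -0.6]
gripper_width: 0.0154
grasp_force: 68.5
```

Request:
{"api": "drive_tool", "payload": {
  "targets": [
    [[0,0,0],[0,0,20],1],
    [[0,0,0],[0,0,20],1],
    [[0,0,0],[0,0,15],1],
    [[0,0,0],[0,0,5],1],
    [[0,0,0],[0,0,0],1]
  ]
}}

```text
clock: 10.88
position: [0.5261, -0.1562, 0.2252]
ee_rot: [179.9, -0.2, -170.7]
contact_force: [1.2, 0.1, -0.8]
gripper_width: 0.0153
grasp_force: 68.4
```

Request:
{"api": "drive_tool", "payload": {
  "targets": [
    [[0,0,0],[0,0,0.5],1],
    [[0,0,0],[0,0,1],1],
    [[0,0,0],[0,0,1],1],
    [[0,0,0],[0,0,1],1],
    [[0,0,0],[0,0,1],1]
  ]
}}

```text
clock: 11.3
position: [0.5277, -0.1577, 0.2227]
ee_rot: [-180.0, 0.0, -170.8]
contact_force: [-0.3, 0.5, -1.1]
gripper_width: 0.0147
grasp_force: 68.4
```

Run:
```python
from go import *
s=arm.state()
print(turn(-171),toolshift([.527,-.158,.206]),s['gripper_width'],s['contact_force'],s['wrist_torque'],s["clock"])
```

```text
[-0.04  0.05  0.23] (11.3, array([ 0.5277, -0.1577,  0.2227]), array([-1.7996e+02,  5.0000e-02, -1.7077e+02]), array([ 0.7, -0.1, 16.7])) 0.014742234973174532 [-0.30218556  0.49549652 -1.0821644 ] [ 0.02111467 -0.00160716  0.038377  ] 11.3
```

Request:
{"api": "drive_tool", "payload": {
  "targets": [
    [[0,0,0],[0,0,1.2],1],
    [[0,0,0],[0,0,1.2],1],
    [[0,0,0],[0,0,1.2],1],
    [[0,0,0],[0,0,1.2],1],
    [[0,0,0],[0,0,1.2],1]
  ]
}}

```text
clock: 11.72
position: [0.5273, -0.1576, 0.2159]
ee_rot: [-180.0, -0.0, -170.8]
contact_force: [0.0, 0.5, -1.0]
gripper_width: 0.0151
grasp_force: 68.4
```

Request:
{"api": "drive_tool", "payload": {
  "targets": [
    [[0,0,0],[0,0,1.2],1],
    [[0,0,0],[0,0,1.2],1],
    [[0,0,0],[0,0,1.2],1],
    [[0,0,0],[0,0,1.2],1],
    [[0,0,0],[0,0,1.2],1]
  ]
}}

```text
clock: 12.13
position: [0.5273, -0.1576, 0.21]
ee_rot: [-180.0, -0.0, -170.8]
contact_force: [-0.6, -0.0, -1.4]
gripper_width: 0.0147
grasp_force: 68.4
```

Request:
{"api": "drive_tool", "payload": {
  "targets": [
    [[0,0,0],[0,0,0.6],1],
    [[0,0,0],[0,0,0.6],1],
    [[0,0,0],[0,0,0.6],1],
    [[0,0,0],[0,0,0.6],1],
    [[0,0,0],[0,0,0],1]
  ]
}}

```text
clock: 12.55
position: [0.5273, -0.1576, 0.2076]
ee_rot: [-180.0, -0.0, -170.8]
contact_force: [0.5, -0.5, -0.4]
gripper_width: 0.0152
grasp_force: 68.4
```

Request:
{"api": "drive_tool", "payload": {
  "targets": [
    [[0,0,0],[0,0,0.6],1],
    [[0,0,0],[0,0,0.6],1],
    [[0,0,0],[0,0,0.6],1],
    [[0,0,0],[0,0,0],1],
    [[0,0,0],[0,0,0],1]
  ]
}}

```text
clock: 12.97
position: [0.5275, -0.1577, 0.2061]
ee_rot: [-180.0, -0.0, -170.8]
contact_force: [0.7, -0.4, 0.7]
gripper_width: 0.0154
grasp_force: 68.6
```

Request:
{"api": "drive_tool", "payload": {
  "targets": [
    [[0,0,0],[0,0,0.5],1],
    [[0,0,0],[0,0,0.5],1],
    [[0,0,0],[0,0,0],1],
    [[0,0,0],[0,0,0],1],
    [[0,0,0],[0,0,0],1]
  ]
}}

```text
clock: 13.38
position: [0.5276, -0.1577, 0.2061]
ee_rot: [-180.0, 0.1, -170.8]
contact_force: [-1.3, 1.0, 6.9]
gripper_width: 0.0152
grasp_force: 69.6
```

Request:
{"api": "drive_tool", "payload": {
  "targets": [
    [[0,0,0],[0,0,-2],1],
    [[0,0,0],[0,0,-2],1],
    [[0,0,0],[0,0,-1],1],
    [[0,0,0],[0,0,0],1],
    [[0,0,0],[0,0,0],1]
  ]
}}

```text
clock: 13.8
position: [0.5273, -0.1576, 0.2097]
ee_rot: [-180.0, -0.0, -170.8]
contact_force: [-0.1, 0.2, -0.6]
gripper_width: 0.0152
grasp_force: 68.4
```

Run:
```python
from go import *
print(toolshift([.527,-.158,.21]), arm.state()["contact_force"])
n=55; th=[-155,-155]; rr=[7,14]
while len(th)<n:
    th.append(th[-1]+15); rr.append(min(34,rr[-1]+3))
th=np.radians(th);rr=np.array(rr)
W=np.c_[rr*np.cos(th),rr*np.sin(th)]
R=Ro.from_euler("xyz",[180,0,-170.8],degrees=True).as_matrix()[:2,:2]
T=np.vstack([[0,0],(W@R)]).round(1); D=np.diff(T,axis=0).round(1)
for i in range(0,n,5): print([[[0,0,0],[float(a),float(b),0],1] for a,b in D[i:i+5]], np.degrees(th[min(i+4,n-1)]).round())
```

```text
(13.8, array([ 0.5273, -0.1576,  0.2097]), array([-1.8000e+02, -3.0000e-02, -1.7077e+02]), array([ 0.4, -0.3, -0.3])) [-0.09085741  0.19614602 -0.5632556 ]
[[[0, 0, 0], [6.7, -1.9, 0], 1], [[0, 0, 0], [6.8, -1.9, 0], 1], [[0, 0, 0], [1.1, -4.9, 0], 1], [[0, 0, 0], [-0.7, -5.6, 0], 1], [[0, 0, 0], [-2.7, -5.8, 0], 1]] -110.0
[[[0, 0, 0], [-4.8, -5.1, 0], 1], [[0, 0, 0], [-6.8, -3.8, 0], 1], [[0, 0, 0], [-8.3, -1.8, 0], 1], [[0, 0, 0], [-8.7, 1.6, 0], 1], [[0, 0, 0], [-7.0, 5.5, 0], 1]] -35.0
[[[0, 0, 0], [-5.3, 7.1, 0], 1], [[0, 0, 0], [-3.3, 8.3, 0], 1], [[0, 0, 0], [-1.0, 8.8, 0], 1], [[0, 0, 0], [1.3, 8.8, 0], 1], [[0, 0, 0], [3.5, 8.1, 0], 1]] 40.0
[[[0, 0, 0], [5.5, 7.0, 0], 1], [[0, 0, 0], [7.1, 5.3, 0], 1], [[0, 0, 0], [8.3, 3.3, 0], 1], [[0, 0, 0], [8.8, 1.0, 0], 1], [[0, 0, 0], [8.8, -1.3, 0], 1]] 115.0
[[[0, 0, 0], [8.1, -3.5, 0], 1], [[0, 0, 0], [7.0, -5.5, 0], 1], [[0, 0, 0], [5.3, -7.1, 0], 1], [[0, 0, 0], [3.3, -8.3, 0], 1], [[0, 0, 0], [1.0, -8.8, 0], 1]] 190.0
[[[0, 0, 0], [-1.3, -8.8, 0], 1], [[0, 0, 0], [-3.5, -8.1, 0], 1], [[0, 0, 0], [-5.5, -7.0, 0], 1], [[0, 0, 0]
[... 197 characters left out ...]
0, 0], [-5.3, 7.1, 0], 1]] 340.0
[[[0, 0, 0], [-3.3, 8.3, 0], 1], [[0, 0, 0], [-1.0, 8.8, 0], 1], [[0, 0, 0], [1.3, 8.8, 0], 1], [[0, 0, 0], [3.5, 8.1, 0], 1], [[0, 0, 0], [5.5, 7.0, 0], 1]] 415.0
[[[0, 0, 0], [7.1, 5.3, 0], 1], [[0, 0, 0], [8.3, 3.3, 0], 1], [[0, 0, 0], [8.8, 1.0, 0], 1], [[0, 0, 0], [8.8, -1.3, 0], 1], [[0, 0, 0], [8.1, -3.5, 0], 1]] 490.0
[[[0, 0, 0], [7.0, -5.5, 0], 1], [[0, 0, 0], [5.3, -7.1, 0], 1], [[0, 0, 0], [3.3, -8.3, 0], 1], [[0, 0, 0], [1.0, -8.8, 0], 1], [[0, 0, 0], [-1.3, -8.8, 0], 1]] 565.0
[[[0, 0, 0], [-3.5, -8.1, 0], 1], [[0, 0, 0], [-5.5, -7.0, 0], 1], [[0, 0, 0], [-7.1, -5.3, 0], 1], [[0, 0, 0], [-8.3, -3.3, 0], 1], [[0, 0, 0], [-8.8, -1.0, 0], 1]] 640.0
```

Request:
{"api": "drive_tool", "payload": {
  "targets": [
    [[0,0,0],[6.7,-1.9,0],1],
    [[0,0,0],[6.8,-1.9,0],1],
    [[0,0,0],[1.1,-4.9,0],1],
    [[0,0,0],[-0.7,-5.6,0],1],
    [[0,0,0],[-2.7,-5.8,0],1]
  ]
}}

```text
clock: 14.22
position: [0.5192, -0.1799, 0.21]
ee_rot: [-180.0, -0.0, -170.8]
contact_force: [0.3, 0.9, -0.6]
gripper_width: 0.0147
grasp_force: 68.4
```

Request:
{"api": "drive_tool", "payload": {
  "targets": [
    [[0,0,0],[-4.8,-5.1,0],1],
    [[0,0,0],[-6.8,-3.8,0],1],
    [[0,0,0],[-8.3,-1.8,0],1],
    [[0,0,0],[-8.7,1.6,0],1],
    [[0,0,0],[-7.0,5.5,0],1]
  ]
}}

```text
clock: 14.63
position: [0.5567, -0.1773, 0.2097]
ee_rot: [-180.0, 0.0, -170.8]
contact_force: [0.1, -0.0, -1.3]
gripper_width: 0.0154
grasp_force: 68.5
```

Forces small; continue the stirring.

Request:
{"api": "drive_tool", "payload": {
  "targets": [
    [[0,0,0],[-5.3,7.1,0],1],
    [[0,0,0],[-3.3,8.3,0],1],
    [[0,0,0],[-1.0,8.8,0],1],
    [[0,0,0],[1.3,8.8,0],1],
    [[0,0,0],[3.5,8.1,0],1]
  ]
}}

```text
clock: 15.05
position: [0.5535, -0.1343, 0.2099]
ee_rot: [180.0, 0.0, -170.7]
contact_force: [0.1, -0.0, -0.9]
gripper_width: 0.0151
grasp_force: 68.5
```

Request:
{"api": "drive_tool", "payload": {
  "targets": [
    [[0,0,0],[5.5,7.0,0],1],
    [[0,0,0],[7.1,5.3,0],1],
    [[0,0,0],[8.3,3.3,0],1],
    [[0,0,0],[8.8,1.0,0],1],
    [[0,0,0],[8.8,-1.3,0],1]
  ]
}}

```text
clock: 15.47
position: [0.5135, -0.1272, 0.2108]
ee_rot: [-179.9, 0.2, -170.8]
contact_force: [5.9, -4.2, -0.2]
gripper_width: 0.015
grasp_force: 68.7
```

Request:
{"api": "drive_tool", "payload": {
  "targets": [
    [[0,0,0],[8.1,-3.5,0],1],
    [[0,0,0],[7.0,-5.5,0],1],
    [[0,0,0],[5.3,-7.1,0],1],
    [[0,0,0],[3.3,-8.3,0],1],
    [[0,0,0],[1.0,-8.8,0],1]
  ]
}}

```text
clock: 15.88
position: [0.4938, -0.1629, 0.2102]
ee_rot: [179.8, 0.1, -170.7]
contact_force: [4.5, 3.2, -0.5]
gripper_width: 0.015
grasp_force: 69.0
```

Request:
{"api": "drive_tool", "payload": {
  "targets": [
    [[0,0,0],[-1.3,-8.8,0],1],
    [[0,0,0],[-3.5,-8.1,0],1],
    [[0,0,0],[-5.5,-7.0,0],1],
    [[0,0,0],[-7.1,-5.3,0],1],
    [[0,0,0],[-8.3,-3.3,0],1]
  ]
}}

```text
clock: 16.3
position: [0.5245, -0.1914, 0.2092]
ee_rot: [179.9, -0.1, -170.8]
contact_force: [0.8, 1.5, -1.4]
gripper_width: 0.0152
grasp_force: 69.0
```

Request:
{"api": "drive_tool", "payload": {
  "targets": [
    [[0,0,0],[-8.8,-1.0,0],1],
    [[0,0,0],[-8.8,1.3,0],1],
    [[0,0,0],[-8.1,3.5,0],1],
    [[0,0,0],[-7.0,5.5,0],1],
    [[0,0,0],[-5.3,7.1,0],1]
  ]
}}

```text
clock: 16.72
position: [0.5605, -0.1687, 0.2096]
ee_rot: [-179.9, 0.0, -170.7]
contact_force: [0.0, -0.3, -0.0]
gripper_width: 0.015
grasp_force: 69.0
```

Request:
{"api": "drive_tool", "payload": {
  "targets": [
    [[0,0,0],[-3.3,8.3,0],1],
    [[0,0,0],[-1.0,8.8,0],1],
    [[0,0,0],[1.3,8.8,0],1],
    [[0,0,0],[3.5,8.1,0],1],
    [[0,0,0],[5.5,7.0,0],1]
  ]
}}

```text
clock: 17.13
position: [0.5472, -0.1283, 0.2101]
ee_rot: [180.0, 0.1, -170.7]
contact_force: [1.0, -1.2, -0.7]
gripper_width: 0.015
grasp_force: 68.9
```

Request:
{"api": "drive_tool", "payload": {
  "targets": [
    [[0,0,0],[7.1,5.3,0],1],
    [[0,0,0],[8.3,3.3,0],1],
    [[0,0,0],[8.8,1.0,0],1],
    [[0,0,0],[8.8,-1.3,0],1],
    [[0,0,0],[8.1,-3.5,0],1]
  ]
}}

```text
clock: 17.55
position: [0.5062, -0.1328, 0.2111]
ee_rot: [-179.8, 0.2, -170.8]
contact_force: [4.8, -1.4, -0.7]
gripper_width: 0.0149
grasp_force: 69.0
```

Request:
{"api": "drive_tool", "payload": {
  "targets": [
    [[0,0,0],[7.0,-5.5,0],1],
    [[0,0,0],[5.3,-7.1,0],1],
    [[0,0,0],[3.3,-8.3,0],1],
    [[0,0,0],[1.0,-8.8,0],1],
    [[0,0,0],[-1.3,-8.8,0],1]
  ]
}}

```text
clock: 17.97
position: [0.495, -0.1719, 0.2093]
ee_rot: [179.8, -0.2, -170.8]
contact_force: [0.7, 2.8, 0.4]
gripper_width: 0.0149
grasp_force: 69.3
```

Request:
{"api": "drive_tool", "payload": {
  "targets": [
    [[0,0,0],[-3.5,-8.1,0],1],
    [[0,0,0],[-5.5,-7.0,0],1],
    [[0,0,0],[-7.1,-5.3,0],1],
    [[0,0,0],[-8.3,-3.3,0],1],
    [[0,0,0],[-8.8,-1.0,0],1]
  ]
}}

```text
clock: 18.38
position: [0.5335, -0.1911, 0.2093]
ee_rot: [179.9, -0.1, -170.8]
contact_force: [-0.6, 0.9, -0.6]
gripper_width: 0.0152
grasp_force: 69.2
```

Run:
```python
from go import *
s=arm.state()
print(turn(-170.8),toolshift([.527,-.158,.21]),s['gripper_width'],s['contact_force'],s['wrist_torque'],s["clock"])
f=lambda x,s:cv2.resize(np.ascontiguousarray(x),None,fx=s,fy=s,interpolation=cv2.INTER_CUBIC)
a=eyes.snapshot('scene')[:,:,::-1];t=eyes.snapshot('top')[:,:,::-1]
cv2.imwrite('pics/stir.png',np.hstack([f(a[110:210,270:370],4),f(t[140:240,320:420],4)]))
```

```text
[ 0.06 -0.14  0.02] (18.3833, array([ 0.5335, -0.1911,  0.2093]), array([ 1.7994e+02, -1.4000e-01, -1.7078e+02]), array([ 1.1, 33.7, -0.7])) 0.015215435291854628 [-0.55974823  0.86786315 -0.57940717] [ 0.3349856  -0.08329266 -0.02969706] 18.3833
```

View pics/stir.png

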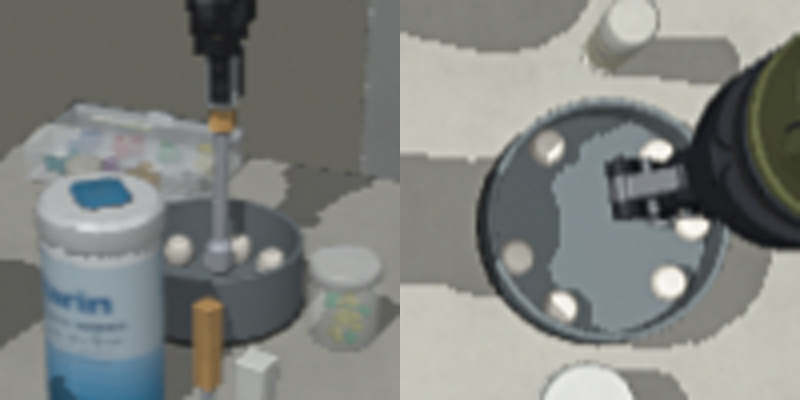

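Run:
```python
from go import *
o=np.array([ray("top",u,.022) for u in [(357,185.5),(374.5,178),(387,191.5),(383.5,207),(368,211.5),(354.5,200)]])
for u in [(147,148),(257,152),(292,226),(269,283),(162,306),(117,257)]:
    p=ray("top",(u[0]/4+319.5,u[1]/4+139.5),.022); d=p-[.5273,-.1585]
    print(p.round(3),"r",np.hypot(*d).round(3),"min dist to any start",np.hypot(*(o-p).T).min().round(3))
print(toolshift([.527,-.158,.21]))
```

```text
[ 0.57 -0.13] r 0.052 min dist to any start 0.02
[ 0.569 -0.189] r 0.052 min dist to any start 0.02
[ 0.529 -0.208] r 0.049 min dist to any start 0.015
[ 0.498 -0.195] r 0.047 min dist to any start 0.01
[ 0.485 -0.138] r 0.047 min dist to any start 0.02
[ 0.511 -0.114] r 0.048 min dist to any start 0.015
(18.4833, array([ 0.5351, -0.1915,  0.2095]), array([-1.7990e+02, -1.0000e-02, -1.7072e+02]), array([ 2.6, 34.3, -0.5]))
```

Request:
{"api": "drive_tool", "payload": {
  "targets": [
    [[0,0,0],[0.6,8.6,0],1],
    [[0,0,0],[0.7,8.6,0],1],
    [[0,0,0],[0.7,8.6,0],1],
    [[0,0,0],[0.6,8.5,0],1],
    [[0,0,0],[0,0,0],1]
  ]
}}

```text
clock: 18.9
position: [0.524, -0.1558, 0.21]
ee_rot: [180.0, -0.1, -170.7]
contact_force: [0.1, -0.8, -1.3]
gripper_width: 0.0153
grasp_force: 69.2
```

Request:
{"api": "drive_tool", "payload": {
  "targets": [
    [[0,0,0],[0,0,-8],1],
    [[0,0,0],[0,0,-16],1],
    [[0,0,0],[0,0,-22],1],
    [[0,0,0],[0,0,-22],1],
    [[0,0,0],[0,0,-22],1]
  ]
}}

```text
clock: 19.32
position: [0.5251, -0.1579, 0.3016]
ee_rot: [-179.9, -0.0, -170.8]
contact_force: [0.3, 0.2, -0.6]
gripper_width: 0.0151
grasp_force: 69.2
```

Request:
{"api": "drive_tool", "payload": {
  "targets": [
    [[0,0,0],[0,0,-22],1],
    [[0,0,0],[0,0,-22],1],
    [[0,0,0],[0,0,-22],1],
    [[0,0,0],[0,0,-14],1],
    [[0,0,0],[0,0,-5],1]
  ]
}}

```text
clock: 19.73
position: [0.526, -0.1582, 0.3885]
ee_rot: [-179.8, 0.3, -170.8]
contact_force: [0.9, -1.1, -1.6]
gripper_width: 0.0152
grasp_force: 69.2
```

Request:
{"api": "drive_tool", "payload": {
  "targets": [
    [[0,0,0],[0,0,0],1],
    [[0,0,0],[0,0,0],1],
    [[0,0,0],[0,0,0],1],
    [[0,0,0],[0,0,0],1],
    [[0,0,0],[0,0,0],1]
  ]
}}

```text
clock: 20.15
position: [0.5249, -0.1575, 0.3838]
ee_rot: [180.0, -0.1, -170.8]
contact_force: [0.2, 0.3, -1.1]
gripper_width: 0.0153
grasp_force: 69.2
```

```bash
cat > foot.py <<'E'
from go import *
s=arm.state(); print(s["position"],s["ee_rot"],s["wrist_torque"],s["clock"])
A=cv2.imread("pics/scene1.png"); b=np.ascontiguousarray(eyes.snapshot("scene")[:,:,::-1])
up=lambda x:cv2.resize(x,None,fx=8,fy=8,interpolation=cv2.INTER_CUBIC)
for n,(x0,y0,x1,y1) in {"foot":(317,110,332,126),"grip":(316,58,333,84)}.items():
    t=up(A[y0:y1,x0:x1]); w=up(b[y0-10:y1+10,x0-12:x1+12]); r=cv2.matchTemplate(w,t,cv2.TM_CCOEFF_NORMED); _,m,_,l=cv2.minMaxLoc(r)
    print(n,"shift px",l[0]/8-12,l[1]/8-10,round(m,3))
for p in ([.5274,-.1576,.385],[.5274,-.1576,.187],[.5324,-.1576,.187],[.5274,-.1526,.187]): print(proj("scene",[p]).round(2))
print(toolshift([.467,.143,.39]))
E
python3 foot.py
```

```text
[ 0.52486256 -0.15749585  0.3837921 ] [ 1.79957169e+02 -1.35599114e-01 -1.70768213e+02] [-0.02364943 -0.0045889  -0.05535026] 20.15
foot shift px -0.125 0.375 0.962
grip shift px 1.0 0.5 0.973
[[323.72  40.81]]
[[323.18 121.51]]
[[321.38 121.24]]
[[322.46 122.16]]
(20.2, array([ 0.5249, -0.1576,  0.384 ]), array([ 1.7997e+02, -1.2000e-01, -1.7077e+02]), array([  9. , 306. ,  -5.8]))
```

Request:
{"api": "drive_tool", "payload": {
  "targets": [
    [[0,0,0],[0.5,15,0],1],
    [[0,0,0],[1,25,0],1],
    [[0,0,0],[1,25,0],1],
    [[0,0,0],[1,25,0],1],
    [[0,0,0],[1,25,0],1]
  ]
}}

```text
clock: 20.62
position: [0.5016, -0.0432, 0.3847]
ee_rot: [180.0, -0.0, -170.8]
contact_force: [-0.3, 0.4, -1.1]
gripper_width: 0.0151
grasp_force: 69.2
```

Request:
{"api": "drive_tool", "payload": {
  "targets": [
    [[0,0,0],[1,25,0],1],
    [[0,0,0],[1,25,0],1],
    [[0,0,0],[1,25,0],1],
    [[0,0,0],[1,25,0],1],
    [[0,0,0],[1,25,0],1]
  ]
}}

```text
clock: 21.03
position: [0.4763, 0.0795, 0.3848]
ee_rot: [180.0, -0.0, -170.7]
contact_force: [0.7, 0.6, -0.6]
gripper_width: 0.0151
grasp_force: 69.2
```

Request:
{"api": "drive_tool", "payload": {
  "targets": [
    [[0,0,0],[1,25,0],1],
    [[0,0,0],[0.5,25,0],1],
    [[0,0,0],[0,15,0],1],
    [[0,0,0],[0,0,0],1],
    [[0,0,0],[0,0,0],1]
  ]
}}

```text
clock: 21.45
position: [0.4648, 0.1425, 0.3847]
ee_rot: [-180.0, -0.1, -170.6]
contact_force: [-0.1, -0.5, -2.1]
gripper_width: 0.0148
grasp_force: 69.2
```

Request:
{"api": "drive_tool", "payload": {
  "targets": [
    [[0,0,0],[0,0,10],1],
    [[0,0,0],[0,0,20],1],
    [[0,0,0],[0,0,25],1],
    [[0,0,0],[0,0,25],1],
    [[0,0,0],[0,0,20],1]
  ]
}}

```text
clock: 21.87
position: [0.4649, 0.1405, 0.2832]
ee_rot: [-180.0, -0.1, -170.9]
contact_force: [0.2, -0.1, -0.9]
gripper_width: 0.0151
grasp_force: 69.3
```

Request:
{"api": "drive_tool", "payload": {
  "targets": [
    [[0,0,0],[0,0,8],1],
    [[0,0,0],[0,0,0],1],
    [[0,0,0],[0,0,0],1],
    [[0,0,0],[0,0,0],1],
    [[0,0,0],[0,0,0],1]
  ]
}}

```text
clock: 22.28
position: [0.4664, 0.1418, 0.2784]
ee_rot: [180.0, 0.2, -170.8]
contact_force: [-0.3, 0.4, -0.9]
gripper_width: 0.015
grasp_force: 69.2
```

Run:
```python
from go import *
print(turn(-170.8),toolshift([.465,.1427,.205]))
b=np.ascontiguousarray(eyes.snapshot("scene")[:,:,::-1]); cv2.imwrite("pics/scene2.png",b)
A=cv2.imread("pics/scene0.png")
# foot and shaft column profile above the mouth, and tube edges below it
s=arm.state()["position"]
for n,z in (("foot bottom",-.198),("foot mid",-.187),("foot top",-.176),("shaft",-.15)): print(n,proj("scene",[s+[0,0,z]]).round(1))
H=np.array([.466,.1425,0])
for z in (.062,.04,.02): print("tube z",z,proj("scene",[H+[0,0,z]]).round(1))
m=proj("scene",[s+[0,0,-.187]])[0].round().astype(int); k=proj("scene",[H+[0,0,.03]])[0].round().astype(int)
g=b.mean(2).astype(int)
for r in range(m[1]-8,m[1]+12,2): print(r,m[0]-12,g[r,m[0]-12:m[0]+13])
print("tube",k); 
for r in (k[1]-3,k[1],k[1]+3): print(r,k[0]-16,g[r,k[0]-16:k[0]+17])
```

```text
[0.01 0.15 0.02] (22.2833, array([0.4664, 0.1418, 0.2784]), array([ 1.7999e+02,  1.5000e-01, -1.7078e+02]), array([ 1.5,  1.1, 73.4]))
foot bottom [[297.4 221.6]]
foot mid [[297.3 217.2]]
foot top [[297.2 212.7]]
shaft [[296.8 202. ]]
tube z 0.062 [[297.6 228.9]]
tube z 0.04 [[297.9 237.3]]
tube z 0.02 [[298.1 244.8]]
209 285 [ 67  68  68  77  95 100 100 102 100 115 125 122 111  98 101 102 101  99
  97  93  92  87  82  79  76]
211 285 [ 62  64  66  70  71  69  71  87  87 112 125 122 111  96  97  99  98  95
  94  90  87  82  78  73  75]
213 285 [ 63  66  66  67  67  65  67  83 108 121 125 124 115 106 100  93  89  88
  86  85  83  80  84  93  98]
215 285 [ 98 112 113 106  88  78  87 125 144 158 169 166 160 156 138 109  98  97
 101 107 115 121 114 104 104]
217 285 [ 94 100 128 149 150 147 132 128 142 158 161 157 151 141 125 109 134 145
 143 135 127 123 114 128 139]
219 285 [ 87  87  87  95 119 130 125 119 120 123 122 120 119 113 104 100 123 127
 133 136 135 137 137 137 137]
221 285 [ 88  87  87  97 124 134 122 116 120 123 123 119 117 111 100  98 125 137
 137 137 137 138 136 137 136]
223 285 [ 86  85  95 123 133 134 133 130 127 127 122 116 111 109 110 126 134 137
 137 136 137 137 137 137 137]
225 285 [ 86  97 124 135 134 135 133 132 134 134 112  95  93  93  94  92  91  98
 113 129 133 133 134 133 133]
227 285 [ 96 123 133 134 133 132 125 108 103 108 110  97  88  85  85  84  83  81
  87 119 134 135 134 136 136]
tube [298 241]
238 282 [136 136 137 137 137 137 127 108 105 113 117 118 119 121 121 120 118 117
 117 116 112 110 106  98  89  84  85  88  88  89  88  88  92]
241 282 [136 136 136 135 135 136 134 112 105 113 116 118 119 121 122 120 118 116
 116 116 112 109 104  98  90  84  88  89  89  90  90  90  90]
244 282 [137 138 138 136 136 136 134 112 104 112 115 119 119 121 122 119 118 117
 115 115 111 109 104  98  90  83  86  89  90  90  90  90  94]
```

Request:
{"api": "drive_tool", "payload": {
  "targets": [
    [[0,0,0],[1.2,0.2,0],1],
    [[0,0,0],[1.2,0,0],1],
    [[0,0,0],[0,0,0],1],
    [[0,0,0],[0,0,0],1],
    [[0,0,0],[0,0,0],1]
  ]
}}

```text
clock: 22.75
position: [0.463, 0.1415, 0.2769]
ee_rot: [-180.0, -0.0, -170.8]
contact_force: [0.6, 0.1, -1.0]
gripper_width: 0.0149
grasp_force: 69.2
```

Run:
```python
from go import *
print(turn(-170.8),toolshift([.4635,.1415,.205]))
g=eyes.snapshot("scene").mean(2).astype(int)
for r in (217,219,221): print(r,g[r,287:306])
```

```text
[-0.01 -0.01  0.04] (22.75, array([0.463 , 0.1415, 0.2769]), array([-1.7999e+02, -1.0000e-02, -1.7076e+02]), array([-0.5, -0. , 71.9]))
217 [128 149 151 148 149 145 127 136 153 167 169 162 157 152 132 120 134 136
 127]
219 [ 87  94 120 131 141 146 124 117 122 127 127 125 122 113 103 103 128 137
 136]
221 [ 87  97 125 135 135 133 119 116 122 124 122 120 117 111 101 106 129 137
 137]
```

Request:
{"api": "drive_tool", "payload": {
  "targets": [
    [[0,0,0],[0,0,4],1],
    [[0,0,0],[0,0,4],1],
    [[0,0,0],[0,0,4],1],
    [[0,0,0],[0,0,4],1],
    [[0,0,0],[0,0,4],1]
  ]
}}

```text
clock: 23.22
position: [0.4629, 0.1414, 0.2562]
ee_rot: [-180.0, -0.1, -170.8]
contact_force: [-0.5, -0.2, -1.0]
gripper_width: 0.015
grasp_force: 69.2
```

Request:
{"api": "drive_tool", "payload": {
  "targets": [
    [[0,0,0],[0,0,2],1],
    [[0,0,0],[0,0,2],1],
    [[0,0,0],[0,0,2],1],
    [[0,0,0],[0,0,2],1],
    [[0,0,0],[0,0,0],1]
  ]
}}

```text
clock: 23.63
position: [0.4629, 0.1414, 0.2485]
ee_rot: [-180.0, -0.1, -170.8]
contact_force: [-0.2, 0.7, -0.8]
gripper_width: 0.0148
grasp_force: 69.2
```

Request:
{"api": "drive_tool", "payload": {
  "targets": [
    [[0,0,0],[0,0,4],1],
    [[0,0,0],[0,0,4],1],
    [[0,0,0],[0,0,4],1],
    [[0,0,0],[0,0,4],1],
    [[0,0,0],[0,0,4],1]
  ]
}}

```text
clock: 24.05
position: [0.4629, 0.1414, 0.2283]
ee_rot: [-180.0, -0.0, -170.8]
contact_force: [0.2, 0.0, -0.8]
gripper_width: 0.0152
grasp_force: 69.2
```

Request:
{"api": "drive_tool", "payload": {
  "targets": [
    [[0,0,0],[0,0,4],1],
    [[0,0,0],[0,0,4],1],
    [[0,0,0],[0,0,4],1],
    [[0,0,0],[0,0,4],1],
    [[0,0,0],[0,0,3],1]
  ]
}}

```text
clock: 24.47
position: [0.4629, 0.1414, 0.2093]
ee_rot: [-180.0, -0.0, -170.8]
contact_force: [0.2, 0.7, -0.9]
gripper_width: 0.0153
grasp_force: 69.2
```

Request:
{"api": "drive_tool", "payload": {
  "targets": [
    [[0,0,0],[0,0,1],1],
    [[0,0,0],[0,0,1],1],
    [[0,0,0],[0,0,1],1],
    [[0,0,0],[0,0,1],1],
    [[0,0,0],[0,0,0],1]
  ]
}}

```text
clock: 24.88
position: [0.463, 0.1414, 0.2058]
ee_rot: [-180.0, -0.0, -170.8]
contact_force: [-1.0, -0.4, -0.5]
gripper_width: 0.015
grasp_force: 69.2
```

Request:
{"api": "drive_tool", "payload": {
  "targets": [
    [[0,0,0],[0,0,0.7],1],
    [[0,0,0],[0,0,0.7],1],
    [[0,0,0],[0,0,0.7],1],
    [[0,0,0],[0,0,0.6],1],
    [[0,0,0],[0,0,0],1]
  ]
}}

```text
clock: 25.3
position: [0.463, 0.1414, 0.203]
ee_rot: [-180.0, -0.0, -170.8]
contact_force: [0.5, 0.2, -1.0]
gripper_width: 0.0155
grasp_force: 69.2
```

Request:
{"api": "drive_tool", "payload": {
  "targets": [
    [[0,0,0],[0,0,0.5],1],
    [[0,0,0],[0,0,0.5],1],
    [[0,0,0],[0,0,0],1],
    [[0,0,0],[0,0,0],1],
    [[0,0,0],[0,0,0],1]
  ]
}}

```text
clock: 25.72
position: [0.4632, 0.1415, 0.2028]
ee_rot: [-180.0, 0.0, -170.8]
contact_force: [-0.8, 0.4, 6.2]
gripper_width: 0.015
grasp_force: 70.1
```

Request:
{"api": "drive_tool", "payload": {
  "targets": [
    [[0,0,0],[0,0,-0.5],1],
    [[0,0,0],[0,0,0],-1],
    [[0,0,0],[0,0,0],-1],
    [[0,0,0],[0,0,0],-1],
    [[0,0,0],[0,0,0],-1]
  ]
}}

```text
clock: 26.13
position: [0.463, 0.1415, 0.2025]
ee_rot: [-180.0, -0.0, -170.8]
contact_force: [0.7, 0.2, -0.2]
gripper_width: 0.0628
grasp_force: 0.0
```

Request:
{"api": "drive_tool", "payload": {
  "targets": [
    [[0,0,0],[0,0,0],-1],
    [[0,0,0],[0,0,0],-1],
    [[0,0,0],[0,0,0],-1],
    [[0,0,0],[0,0,0],-1],
    [[0,0,0],[0,0,0],-1]
  ]
}}

```text
clock: 26.55
position: [0.463, 0.1414, 0.2026]
ee_rot: [-180.0, -0.0, -170.8]
contact_force: [-0.4, -0.2, 0.1]
gripper_width: 0.0852
grasp_force: 0.0
```

Request:
{"api": "drive_tool", "payload": {
  "targets": [
    [[0,0,0],[0,0,-5],-1],
    [[0,0,0],[0,0,-15],-1],
    [[0,0,0],[0,0,-20],-1],
    [[0,0,0],[0,0,-20],-1],
    [[0,0,0],[0,0,-20],-1]
  ]
}}

```text
clock: 26.97
position: [0.4629, 0.1414, 0.2838]
ee_rot: [-180.0, -0.0, -170.8]
contact_force: [0.3, -0.3, 0.1]
gripper_width: 0.085
grasp_force: 0.0
```

Request:
{"api": "drive_tool", "payload": {
  "targets": [
    [[0,0,0],[0,0,-20],-1],
    [[0,0,0],[0,-25,0],-1],
    [[0,0,0],[0,-35,0],-1],
    [[0,0,0],[0,-35,0],-1],
    [[0,0,0],[0,-35,0],-1]
  ]
}}

```text
clock: 27.38
position: [0.484, 0.0121, 0.3034]
ee_rot: [-180.0, 0.0, -170.7]
contact_force: [0.4, -0.5, -0.1]
gripper_width: 0.0854
grasp_force: 0.0
```

Request:
{"api": "drive_tool", "payload": {
  "targets": [
    [[0,0,0],[0,-35,0],-1],
    [[0,0,0],[0,-35,0],-1],
    [[0,0,0],[0,0,0],-1],
    [[0,0,0],[0,0,0],-1],
    [[0,0,0],[0,0,0],-1]
  ]
}}

```text
clock: 27.8
position: [0.495, -0.0559, 0.3028]
ee_rot: [180.0, -0.0, -170.8]
contact_force: [0.3, 0.3, 0.0]
gripper_width: 0.0855
grasp_force: 0.0
```

Run:
```python
from lib import *
S=eyes.snapshot("scene")[:,:,::-1]; T=eyes.snapshot("top")[:,:,::-1]
for c in K: print(c,"stirrer",[(np.round(d["xy"],1).tolist(),round(d["p"],2)) for d in eyes.look_for(c,"stirrer")],"soap",[np.round(d["xy"]).tolist() for d in eyes.look_for(c,"soap_bottle")])
for n,im in (("scene",S),("top",T)):
    for f,a in (("0",cv2.imread(f"pics/{n}0.png")),("now",np.ascontiguousarray(im))):
        m=orange(a,{"top":(203,205,235,235),"scene":(280,170,310,222)}[n]); p=np.argwhere(m); print(n,f,len(p),p.mean(0).round(1) if len(p) else "",p.min(0) if len(p) else "",p.max(0) if len(p) else "")
print(arm.state()["clock"],arm.state()["position"],arm.state()["contact_force"])
```

```text
scene stirrer [([296.5, 200.0], 0.79), ([333.0, 222.7], 0.69), ([321.9, 207.0], 0.63)] soap [[254.0, 217.0]]
top stirrer [([219.1, 223.6], 0.76), ([202.1, 269.1], 0.59)] soap [[226.0, 175.0]]
scene 0 256 [194.9 296.2] [179 292] [211 300]
scene now 258 [194.8 297.3] [179 293] [211 301]
top 0 128 [221.4 216.1] [217 209] [226 224]
top now 130 [223.1 216.3] [219 209] [227 224]
28.1 [ 0.49504899 -0.05496973  0.30276727] [-0.46395749 -0.38554927  0.77579365]
```

```bash
python3 -c "
from workcell import arm
print(arm.sign_off())"
```

```text
the job is handed in; nothing more can be done
None
```

I handed the job in at about 28 s of the 61 s: the stirrer felt the pot floor, stirred just over two anticlockwise turns, and stands back in its holder. All six beads were in the pot when I last checked, after the stirring; five had clearly moved and the sixth was borderline at about 10 mm. The hand-in returned no verdict.

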